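# Brush out the dispenser's tray nest for the next tray

## Robot

A 7-joint arm with a two-finger parallel gripper is mounted at the origin on the work surface. World frame = base frame: x ahead of the robot, y to its left, z up, the work surface at z = 0. Lengths are in m, angles in rad, forces in N, time in s.
With the tool pointing down it reaches from about 0.35 to 0.9 m from the base axis. Payload 8.1 kg.
Tool frame: the origin (TCP) lies at the very end of the fingers, on their centre line; the grasp point (between the pads) lies 19 mm behind it; z points along the fingers, y is the line along which they close (so a half turn about z gives the same grasp; the last joint's range is limited). The gripper opens to 92 mm and grips with 3 to 60 N. Pads are 19 mm wide; open, the fingers measure 130 mm over their backs; the gripper's body (75 mm by 190 mm) begins 47 mm behind the grasp point.
Start: joints at [-1.311, 0.434, 0.025, 1.573, -0.012, 1.134, -0.075], TCP at [0.222, 0.584, 0.227] pointing down, gripper open.
Joint ranges: [-2.62, 2.62], [-0.44, 2.09], [-1.27, 1.32], [0.08, 2.57], [-1.32, 4.46], [0.12, 2], [-2.74, 2.74]. Speed limits (rad/s): [2.22, 2.22, 3.01, 3.01, 3.14, 3.14, 3.14].

## Interface

Orientations are given as a rotation vector (axis times angle).
In Python, from cell import observe, get_image, sign_off, find_in, trace, place_of gives the robot as it stands. The module is installed in compiled form; this text tells all that it offers.
- The arm moves only by the shell command python3 -m handwheel 'ROWS' [OPENING] [FORCE]. ROWS is JSON, a list of rows, each a list of 6 numbers: the shift along the tool's x, y, z each as a share of 0.02 m, from -1 to 1, then the turn, a rotation vector about the tool's x, y, z each as a share of 4 degrees, from -1 to 1. A call has 1 to 8 rows; each row shifts and turns the commanded pose from where the row before left it, along the tool's axes as they then stand; what a row does not reach is not made up. A row lasts 1/12 s, in which the tool goes at most 41.7 mm and 7.16 degrees, less where a joint would pass 70% of its speed; a pose out of reach is approached as far as the arm can. A call with a number of a shift or a turn outside -1 to 1 is refused whole. A call with a gripper value outside its range is refused whole. OPENING is the opening, from 0 (shut) to 1 (fully open), set as the call begins (- or left out, the last holds). The fingers move at their own pace and stop on an object; FORCE is the grip in N (left out, the last holds). Time passes only in rows, so rows that do not move let the fingers close. It gives the time, the measured TCP pose, the force, the opening and the grip force at its end, in the units of the state.
- observe(): the state, without advancing time (a new reading comes with each control period).
- get_image(name): name is "side" or "top"; returns a dict with "image" (400x640x3 uint8, red, green, blue), "fx", "fy", "cx", "cy" (pixels), "k1" (the pictures are not rectified: a ray, as slopes to the right and down, at radius r is drawn at 1 + k1 r^2 times it, then the intrinsics apply), "position" and "orientation" of the camera in the world. Camera axes: x right, y down, z forward; pixel columns grow to the right and rows downward; lengths in m; the calibration is good to about 2 mm. A picture is of the moment at which its call begins. There is no depth.
- sign_off(): hands the job in; it is judged then, once.
Trained networks look in the newest picture that a camera, given by its name, has taken for a name from the list of things; names that differ only in an ending like _2 or _b are one class to them, and where a whole thing is asked for, a point or a joint stands for the part that bears it (a point fixed in the world has none). Each returns a list of dicts, best first, with "score" (0 to 1); they miss things now and then, are a little off and sometimes report something else, mostly with a low value. They report only what shows in the picture. A call takes as long as a camera call. They do not tell look-alikes from the thing itself.
- find_in(label, camera): "rect" ([centre column, centre row, width, height] as shares, 0 to 1, of the picture: columns of its width, rows of its height, round what is visible of it).
- trace(label, camera): "region" (400x640 bool, what is visible of it) and "rect" ([centre column, centre row, width, height] as shares, 0 to 1, of the picture: columns of its width, rows of its height, round what is visible of it).
- place_of(label, camera): "point" ([column, row] as shares, 0 to 1, of the picture: columns of its width, rows of its height: a listed point, or the origin of a listed thing).
The state is a dict: "clock": time; "joints": joint angles; "dq": joint speeds; "joint_efforts": joint torques, N m; "position": TCP position; "ee_rot": TCP orientation; "force": force on the tool from outside, world axes, zero at the start; "ft_torque": the same for the moment, N m; "width": opening from 0.0 (shut) to 1.0 (fully open); "gripper_force": force on a finger pad.
Only numpy, scipy, OpenCV 4.12 (cv2) and the standard library are available. Lean on these libraries where they do the work, as an engineer would, in place of code of your own. Each camera call takes 0.05 s, during which the arm holds its last target. There are 200 camera calls.

## Task

Get the dispensing machine's tray nest ready for the next tray: first lift the end gate up out of its posts and stand it fully down in the free slot of the white rack. Then take the hand brush, sweep all four broken-off plastic pieces out through the open end into the scrap bin, using the brush and never the fingers or the gate on them, and lay the brush back on the open bench, bristles down. Leave the spare gate and the bottle as they are.

Things in the scene. Friction and masses are not known exactly. Their poses are not given: they have to be found in the camera images.
- nest (a point): Centre of the fixed machine's tray nest, on its black work plate's upper face, 112 mm above the bench. x runs across the nest (roughly away from the robot), y to its open end (roughly to the robot's left), z up. Flat floor x -88 to 88, y -125 to 105 mm, where the plate ends. Guides 15 mm high along both sides (x +-88 to +-104) and a back stop 15 mm high (y -125 to -141).
- nest_end (a point): Middle of the nest's open end, level with the nest floor, 110 mm from nest along its y, same axes: the gate closes the nest here. Two dark slotted posts (x +-88 to +-118 mm, y -16 to 14 mm) rise 22 mm above the floor; the opening between them is 176 mm wide, 196 mm beyond the gate. The plate overhangs the scrap bin by 25 mm and ends at y = -5 mm.
- bin (a point): Centre of the inner floor of the fixed grey open-topped scrap bin under the open end of the plate, 4 mm above the bench, axes as nest. Inside 208 mm (x) by 172 mm (y), walls 4 mm, rim 80 mm above the bench. It lies 170 mm from nest along the nest's y; what is pushed over the plate's end falls into it.
- gate: End gate: loose aluminium plate 210 mm long (x), 5 mm thick (y), 75 mm high (z), 0.2 kg; a black grip strip 10 mm thick, 14 mm high runs along its top edge. Origin: middle of its bottom edge. Starts upright in the post slots (8 mm wide), bottom 12 mm below the nest floor, top 63 mm above it; the bottom must rise 36 mm to clear the posts.
- rack: Fixed white plastic rack 236 mm (x) by 126 mm (y), origin at the centre of its underside: a 10 mm base and at each end a slotted cheek, top 55 mm above the bench. Two slots along x, at y = -35 mm (free, nearer the machine) and y = +35 mm (spare gate). Slots are 10 mm wide, 45 mm deep and take a gate with 5 mm play at each end.
- free_slot (a point): Centre of the floor of the rack's free slot, 10 mm above the bench: the gate's origin belongs here, its long axis along this x. Either end of the gate may face either way.
- spare_gate: Spare gate, the same as the gate, standing in the rack's other slot. Leave it.
- brush: Loose blue hand brush, 200 mm long, 0.16 kg, lying on its bristles. Origin: centre of the underside of the bristle row; z up out of the back. Stiff white bristles (they do not bend) in a row 120 mm long (x -60 to 60 mm), 22 mm thick (y), 36 mm high; the back over it is 32 mm wide, up to 56 mm. The handle, 24 mm wide and at z = 38 to 56 mm, goes on from x = -60 to -140 mm.
- brush_grip (a point): Middle of the brush's handle: 88 mm from the brush origin towards its -x, 47 mm above the bristle ends. Axes as brush.
- scrap_bar: one of four snapped-off pieces of moulding runner, white plastic, 17 mm thick, 22 g, lying flat on the nest floor, at any yaw; a plain bar 64 x 22 mm. Origin at the centre of its underside.
- scrap_L: one of four snapped-off pieces of moulding runner, white plastic, 17 mm thick, 22 g, lying flat on the nest floor, at any yaw; an L, 60 x 44 mm. Origin in its underside, inside the L's box, within 3 mm of its middle.
- scrap_T: one of four snapped-off pieces of moulding runner, white plastic, 17 mm thick, 22 g, lying flat on the nest floor, at any yaw; a T, 62 x 42 mm. Origin in its underside, within 3 mm of the middle of its box.
- scrap_U: one of four snapped-off pieces of moulding runner, white plastic, 17 mm thick, 22 g, lying flat on the nest floor, at any yaw; a U, 60 x 38 mm. Origin in its underside, within 3 mm of the middle of its box.
- bottle: White closed plastic bottle, 64 mm in diameter, 160 mm high, standing beyond the bin. Origin at the centre of its foot. Leave it.
There are look-alikes about, which are no part of the job. What is shaped like the brush but grey is not meant.

How it is judged:
By the outcome, as a careful person would: the job done as asked, in the order asked, and still so for the second after the job is handed in, with the robot touching nothing.
It also fails if it takes over 69 s, if anything falls off the work surface, if the arm or the gripper's body presses on something with over 40 N, if the wrist force passes 120 N, or if a joint passes its speed limit or range.

## Working session

There is one attempt and no reset: what is moved stays moved. The work goes in short steps, Python scripts to look and compute and a shell command to move; the robot and the scene stay as the last step left them, time stands still between calls to the robot, and variables do not carry over. Pictures are saved under pics/ and viewed, at most 10 in all, crops included, and the job is handed in when it is done.

```bash
mkdir -p pics
cat > h.py <<'E'
import numpy as np,cv2
from scipy.spatial.transform import Rotation as R
from cell import *
def cam(n):
    d=get_image(n); return d
def Rm(d):
    o=np.array(d["orientation"],float)
    return o if o.shape==(3,3) else (R.from_rotvec(o).as_matrix() if o.size==3 else R.from_quat(o).as_matrix())
def ray(d,u,v):
    x=(u-d["cx"])/d["fx"];y=(v-d["cy"])/d["fy"];a,b=x,y
    for _ in range(30):
        s=1+d["k1"]*(a*a+b*b);a,b=x/s,y/s
    return Rm(d)@np.array([a,b,1.])
def atz(d,u,v,z):
    r=ray(d,u,v);p=np.array(d["position"]);return p+r*(z-p[2])/r[2]
def proj(d,P):
    q=Rm(d).T@(np.array(P)-d["position"]);a,b=q[0]/q[2],q[1]/q[2];s=1+d["k1"]*(a*a+b*b)
    return np.array([a*s*d["fx"]+d["cx"],b*s*d["fy"]+d["cy"]])
def save(d,f,box=None,k=1):
    im=d["image"][:,:,::-1]
    if box: im=im[box[1]:box[3],box[0]:box[2]]
    cv2.imwrite(f,cv2.resize(im,None,fx=k,fy=k,interpolation=cv2.INTER_CUBIC))
E
python3 - <<'E'
from h import *
s=observe();print(s)
Z=dict(nest=.112,nest_end=.112,bin=.004,gate=.1,rack=0,free_slot=.01,spare_gate=.01,brush=0,brush_grip=.047,scrap_bar=.112,scrap_L=.112,scrap_T=.112,scrap_U=.112,bottle=0)
for n in("side","top"):
    d=cam(n);save(d,f"pics/{n}0.png",None,1.25);print(n,{k:v for k,v in d.items() if k!="image"})
    for l,z in Z.items():
        for p in place_of(l,n)[:3]:
            u,v=p["point"][0]*640,p["point"][1]*400
            print(l,round(p["score"],2),round(u),round(v),atz(d,u,v,z).round(3)[:2])
E
```

```text
{'clock': 0.0, 'joints': array([-1.31064382,  0.43520811,  0.02499401,  1.57412734, -0.01158027,
        1.13401968, -0.07509279]), 'dq': array([-6.67539370e-04, -1.56345853e-05, -1.78971467e-03, -7.20824259e-05,
        9.29106278e-04, -1.53549025e-03, -6.11356600e-06]), 'joint_efforts': array([ 8.05483637e-05, -6.67838645e+01,  9.85520706e-01, -3.14462686e+01,
       -6.03584270e-02,  4.28111083e-02,  2.02933338e-04]), 'position': array([0.2216638 , 0.58379875, 0.22594279]), 'ee_rot': array([-5.66783088e-01, -3.08991876e+00,  2.53416855e-03]), 'force': array([ 0.36560105, -0.55414107, -0.11345024]), 'ft_torque': array([ 0.00901259, -0.03328654, -0.00399812]), 'gripper_force': 0.0, 'width': 1.0013516239293903}
side {'fx': 514.6413078450006, 'fy': 514.6413078450006, 'cx': 320.0719753673109, 'cy': 200.96892947002988, 'k1': 0.020355881901626384, 'position': array([ 0.21126901, -0.6442829 ,  0.92743495]), 'orientation': array([-2.33053825,  0.43314602, -0.18702397])}
nest 0.78 403 297 [ 0.562 -0.188]
nest_end 0.97 379 253 [ 0.566 -0.076]
nest_end 0.53 340 189 [0.564 0.123]
gate 0.95 380
[... 930 characters left out ...]
6 [ 0.567 -0.081]
rack 0.71 416 175 [ 0.584 -0.095]
rack 0.55 275 164 [0.607 0.248]
free_slot 0.55 288 167 [0.599 0.215]
spare_gate 0.93 259 159 [0.618 0.285]
spare_gate 0.16 438 196 [ 0.535 -0.145]
brush 0.73 278 248 [0.403 0.235]
brush 0.61 177 202 [0.512 0.482]
brush 0.59 246 245 [0.41  0.312]
brush_grip 0.85 281 250 [0.398 0.222]
brush_grip 0.66 147 225 [0.45  0.534]
brush_grip 0.61 186 307 [0.267 0.433]
scrap_bar 0.81 440 193 [ 0.528 -0.13 ]
scrap_L 0.82 446 157 [ 0.608 -0.142]
scrap_L 0.43 439 194 [ 0.525 -0.127]
scrap_T 0.61 480 197 [ 0.519 -0.214]
scrap_U 0.75 478 162 [ 0.597 -0.211]
scrap_U 0.47 275 163 [0.589 0.234]
bottle 0.89 373 81 [0.82  0.011]
bottle 0.49 281 248 [0.403 0.228]
```

View pics/top0.png

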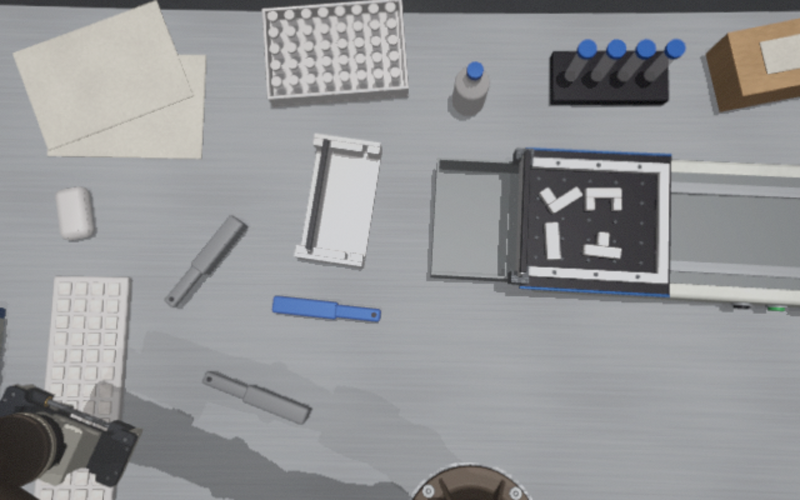

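View pics/side0.png

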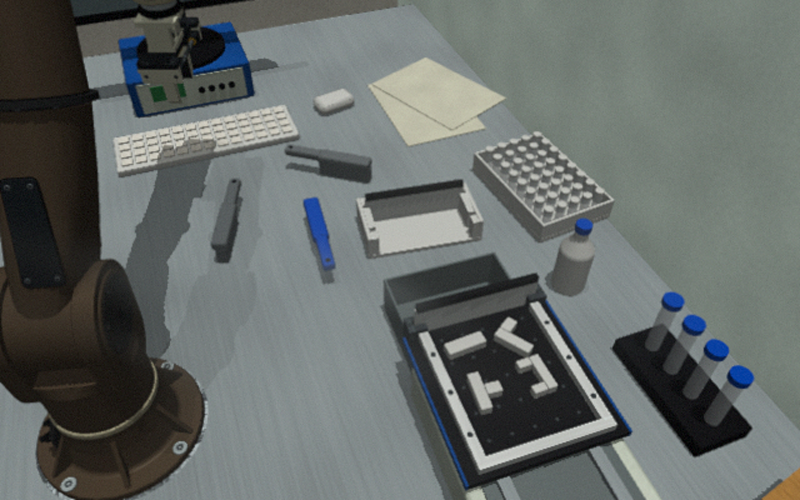

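Three brush-shaped things show in the top view (pixels at full scale): blue at about (261,247), grey at (165,208) and grey at (206,317). The job wants the blue one, whose handle points right. The gate is at the nest's open end, (417,173), and the rack is at (272,160) with its free slot on the right. I'll fit the poses with models and check them in one enlarged overlay.

```bash
cat >> h.py <<'E'
from scipy.optimize import minimize
def box(x0,x1,y0,y1,z0,z1): return np.array([[x,y,z] for x in(x0,x1) for y in(y0,y1) for z in(z0,z1)])/1000
def world(P,q,z):
    c,s=np.cos(q[2]),np.sin(q[2]);return np.c_[q[0]+c*P[:,0]-s*P[:,1],q[1]+s*P[:,0]+c*P[:,1],P[:,2]+z]
K=4
def sil(d,boxes,q,z):
    m=np.zeros((400*K,640*K),np.uint8)
    for b in boxes:
        h=cv2.convexHull(np.array([(proj(d,p)+.5)*K for p in world(b,q,z)],np.float32))
        cv2.fillConvexPoly(m,np.round(h*16).astype(np.int32),255,shift=4)
    return cv2.resize(m,(640,400),interpolation=cv2.INTER_AREA)/255.
def fit(views,boxes,q0,z):
    f=lambda q:sum(np.abs(sil(d,boxes,q,z)-m).sum() for d,m in views)/sum(m.sum() for d,m in views)
    r=minimize(f,q0,method="Nelder-Mead",options=dict(initial_simplex=[q0]+[np.array(q0)+e for e in np.diag([.008,.008,.06])],xatol=1e-4,fatol=1e-4))
    return r.x,r.fun
GATE=[box(-105,105,-2.5,2.5,0,75),box(-105,105,-5,5,61,75)]
GATEV=[box(-105,105,-5,5,61,75),box(-88,88,-2.5,2.5,12,75)]
RACK=[box(-118,118,-63,63,0,10),box(-118,-98,-63,63,0,55),box(98,118,-63,63,0,55)]
BR=[box(-60,60,-16,16,36,56),box(-140,-60,-12,12,38,56)]
def blue(d):
    h=cv2.cvtColor(d["image"],cv2.COLOR_RGB2HSV);m=cv2.inRange(h,(100,110,50),(125,255,255));n,l,s,c=cv2.connectedComponentsWithStats(m)
    return l,s,c
E
cat > m1.py <<'E'
from h import *
import pickle
D={n:cam(n) for n in("side","top")}
T={}
for n in D:
    for l in("gate","rack","spare_gate","scrap_bar","scrap_L","scrap_T","scrap_U"):
        T[n,l]=[(t["score"],t["region"]) for t in trace(l,n)]
        for s,m in T[n,l]: print(n,l,round(s,2),m.sum(),np.argwhere(m).mean(0).round()[::-1])
pickle.dump((D,T),open("m1.pkl","wb"))
for n,uv in(("side",(254,187)),("top",(261,247))):
    l,s,c=blue(D[n]);i=l[uv[1]-3:uv[1]+4,uv[0]-3:uv[0]+4].max();print(n,"blue",s[i],c[i])
    T[n,"brush"]=[(1,l==i)]
pickle.dump((D,T),open("m1.pkl","wb"))
E
python3 m1.py
```

```text
side gate 0.74 2395 [381. 241.]
side rack 0.61 2949 [337. 183.]
side spare_gate 0.82 1720 [331. 160.]
side scrap_bar 0.91 452 [372. 276.]
side scrap_L 0.64 486 [410. 271.]
side scrap_T 0.93 555 [386. 314.]
side scrap_U 0.72 584 [430. 301.]
side scrap_U 0.66 22943 [409. 320.]
top gate 0.62 834 [418. 170.]
top rack 0.97 4672 [275. 162.]
top spare_gate 0.93 760 [255. 156.]
top scrap_bar 0.88 357 [441. 193.]
top scrap_bar 0.64 1123 [259. 247.]
top scrap_T 0.86 429 [482. 199.]
top scrap_U 0.72 407 [482. 158.]
top scrap_U 0.71 804 [418. 171.]
side blue [243 158  25  56 638] [254.65987461 183.55172414]
top blue [218 237  86  20 987] [257.07294833 246.99493414]
```

```bash
cat > m2.py <<'E'
from h import *
import pickle
D,T=pickle.load(open("m1.pkl","rb"))
g=lambda n,l:T[n,l][0][1]
def run(name,mods,q0,z,mask):
    for vs in(("side",),("top",),("side","top")):
        q,f=fit([(D[n],mask(n)) for n in vs],mods,q0,z);print(name,vs,q[:2].round(4),np.degrees(q[2]).round(2),round(f,3))
    return q
SP=[b+[0,.035,.01] for b in GATE]
Q={}
Q["gate"]=run("gate",GATEV,[.566,-.078,-.05],.1,lambda n:g(n,"gate"))
Q["rack"]=run("rack",RACK+SP,[.61,.255,-.15],0,lambda n:g(n,"rack")|g(n,"spare_gate"))
Q["brush"]=run("brush",BR,[.407,.3,1.5],0,lambda n:g(n,"brush"))
pickle.dump(Q,open("q.pkl","wb"))
def poly(im,d,P,q,z,c):
    uv=np.array([(proj(d,p)+.5)*4 for p in world(np.array(P)/1000,q,z)]);cv2.polylines(im,[np.round(uv).astype(int)],True,c,1,cv2.LINE_AA)
out=[]
for n,bx in(("top",(210,100,310,265)),("top",(400,105,500,270))):
    d=D[n];im=cv2.resize(d["image"][:,:,::-1],None,fx=4,fy=4,interpolation=cv2.INTER_CUBIC)
    R_=lambda x0,x1,y0,y1,z:[[x0,y0,z],[x1,y0,z],[x1,y1,z],[x0,y1,z]]
    poly(im,d,R_(-105,105,-5,5,75),Q["gate"],.1,(0,255,0))
    poly(im,d,R_(-118,118,-63,63,55),Q["rack"],0,(0,0,255));poly(im,d,R_(-110,110,-40,-30,55),Q["rack"],0,(0,160,0))
    poly(im,d,R_(-60,60,-16,16,56),Q["brush"],0,(0,255,255));poly(im,d,R_(-140,-60,-12,12,56),Q["brush"],0,(0,255,255))
    poly(im,d,R_(-104,104,-251,-110+0,15),Q["gate"],.112,(255,0,255));poly(im,d,R_(-88,88,-235,-5,0),Q["gate"],.112,(255,255,0))
    out.append(im[bx[1]*4:bx[3]*4,bx[0]*4:bx[2]*4][:,:400])
cv2.imwrite("pics/ov1.png",cv2.resize(np.hstack(out),None,fx=.9,fy=.9,interpolation=cv2.INTER_AREA))
E
python3 m2.py
```

```text
gate ('side',) [ 0.5693 -0.075 ] -3.81 0.154
gate ('top',) [ 0.5685 -0.0742] -2.12 0.102
gate ('side', 'top') [ 0.5691 -0.0743] -2.19 0.144
rack ('side',) [0.6085 0.2576] -7.96 0.046
rack ('top',) [0.6095 0.253 ] -7.65 0.026
rack ('side', 'top') [0.6091 0.2539] -7.9 0.048
brush ('side',) [0.4062 0.3226] 84.01 0.204
brush ('top',) [0.4078 0.3088] 84.47 0.157
brush ('side', 'top') [0.4066 0.3106] 84.71 0.212
```

View pics/ov1.png

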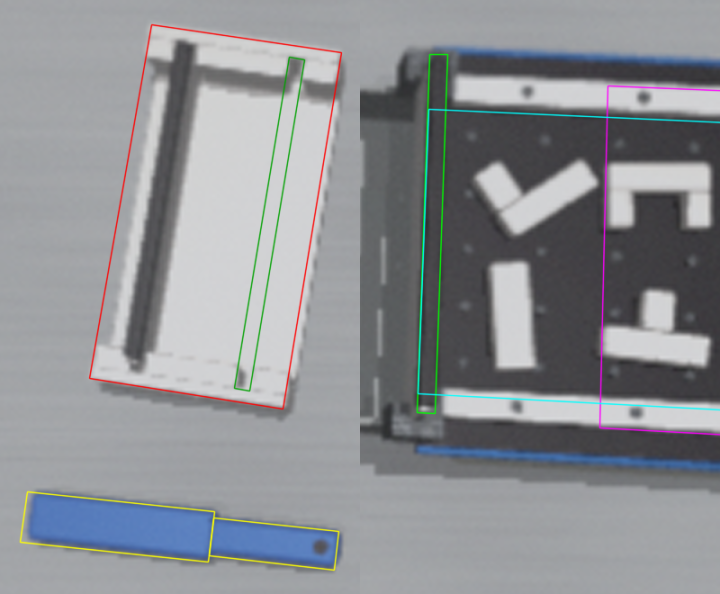

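The overlay crop confirms the poses. The blue brush (yellow outline, handle to the right) is the one meant, and the green outline sits on the free slot and on the gate strip. I'll refine the nest pose from its white guides.

```bash
cat > m3.py <<'E'
from h import *
import pickle
D,T=pickle.load(open("m1.pkl","rb"));Q=pickle.load(open("q.pkl","rb"))
G=[box(-104,-88,-141,80,0,15),box(88,104,-141,80,0,15),box(-104,104,-141,-125,0,15)]
d=D["top"];q=Q["gate"];n0=world(np.array([[0,-.11,0]]),q,0)[0]
q0=[n0[0],n0[1],q[2]];V=[]
for n in("side","top"):
    d=D[n];m=(d["image"].min(2)>140).astype(np.uint8)
    reg=sil(d,[box(-112,112,-149,80,0,15)],q0,.112)>0
    reg&=~(sil(d,[box(-78,78,-115,100,0,0)],q0,.112)>0)
    V.append((d,(m>0)&reg))
for v in([V[0]],[V[1]],V):
    q,f=fit(v,G,q0,.112);print(q[:2].round(4),np.degrees(q[2]).round(2),round(f,3))
Q["nest"]=q;Q["gate_n"]=world(np.array([[0,.11,0]]),q,0)[0];print("gate from nest",Q["gate_n"].round(4))
pickle.dump(Q,open("q.pkl","wb"))
E
python3 m3.py
cat >> h.py <<'E'
def togo(p,yaw=None):
    "shift in tool units (after turning to tool-y world angle yaw, deg) from current"
    s=observe();M=R.from_rotvec(s["ee_rot"]).as_matrix();a=np.degrees(np.arctan2(M[1,1],M[0,1]))
    print("pos",s["position"].round(4),"tooly ang",a.round(2),"tilt",M[:,2].round(3),"F",s["force"].round(1),"w",round(s["width"],3),"gf",round(s["gripper_force"],1),"t",round(s["clock"],2),"q7",s["joints"].round(2))
    N=M
    if yaw is not None:
        t=(yaw-a+180)%360-180;print("turn about tool z, units",round(-t/4,3));N=R.from_euler("z",np.radians(t)).as_matrix()@M
    dp=np.array(p)-s["position"];print("shift units after turn",(N.T@dp/.02).round(3),"before turn",(M.T@dp/.02).round(3))
E
python3 -c "
from h import *
import pickle
Q=pickle.load(open('q.pkl','rb'));g=Q['gate_n']
togo([g[0],g[1],.23],90+np.degrees(Q['nest'][2]))"
```

```text
[ 0.5656 -0.1793] -2.65 0.526
[ 0.5675 -0.1859] -2.3 0.263
[ 0.5674 -0.1847] -2.39 0.424
gate from nest [ 0.572  -0.0748  0.    ]
pos [0.2218 0.5843 0.2267] tooly ang 69.21 tilt [-0.  0. -1.] F [ 0.4 -0.6 -0.7] w 1.0 gf 0.0 t 2.3 q7 [-1.31  0.43  0.02  1.57 -0.01  1.13 -0.08]
turn about tool z, units -4.602
shift units after turn [-18.868 -32.195  -0.164] before turn [-28.068 -24.59   -0.164]
```

```bash
python3 -m handwheel '[[0,0,0,0,0,-0.92],[0,0,0,0,0,-0.92],[0,0,0,0,0,-0.92],[0,0,0,0,0,-0.92],[0,0,0,0,0,-0.92],[-0.5,-0.9,0,0,0,0],[-0.55,-0.95,0,0,0,0],[-0.55,-0.95,0,0,0,0]]' 1 60
python3 -m handwheel '[[-0.55,-0.95,0,0,0,0],[-0.55,-0.95,0,0,0,0],[-0.55,-0.95,0,0,0,0],[-0.55,-0.95,0,0,0,0],[-0.55,-0.95,0,0,0,0],[-0.55,-0.95,0,0,0,0],[-0.55,-0.95,0,0,0,0],[-0.55,-0.95,0,0,0,0]]'
python3 -m handwheel '[[-0.55,-0.95,0,0,0,0],[-0.55,-0.95,0,0,0,0],[-0.55,-0.95,0,0,0,0],[-0.55,-0.95,0,0,0,0],[-0.55,-0.95,0,0,0,0],[-0.55,-0.95,0,0,0,0],[-0.55,-0.95,0,0,0,0],[-0.55,-0.95,0,0,0,0]]'
python3 -m handwheel '[[-0.55,-0.95,0,0,0,0],[-0.55,-0.95,0,0,0,0],[-0.55,-0.95,0,0,0,0],[-0.55,-0.95,0,0,0,0],[-0.55,-0.95,0,0,0,0],[-0.55,-0.95,0,0,0,0],[-0.55,-0.95,0,0,0,0],[0,0,0,0,0,0]]'
python3 -c "
from h import *
togo([.571,-.0745,.149],87.7)"
```

```text
clock: 2.97
position: [0.2515, 0.5265, 0.2265]
ee_rot: [-0.064, -3.141, 0.0]
force: [0.3, 0.5, -0.0]
width: 0.999
gripper_force: 0.0
clock: 3.63
position: [0.3335, 0.3705, 0.2269]
ee_rot: [0.066, 3.141, 0.001]
force: [0.7, -0.4, 0.2]
width: 1.0
gripper_force: 0.0
clock: 4.3
position: [0.4151, 0.215, 0.2269]
ee_rot: [0.066, 3.141, 0.001]
force: [0.1, 0.3, -0.4]
width: 1.0
gripper_force: 0.0
clock: 4.97
position: [0.4878, 0.0755, 0.227]
ee_rot: [0.074, 3.139, -0.003]
force: [-0.1, 0.1, 0.7]
width: 0.998
gripper_force: 0.0
pos [0.4878 0.0755 0.227 ] tooly ang 87.31 tilt [ 0.002 -0.002 -1.   ] F [-0.1  0.1  0.7] w 0.998 gf 0.0 t 4.97 q7 [-0.46  0.22  0.24  1.9  -0.06  1.03  1.32]
turn about tool z, units -0.099
shift units after turn [-4.452 -7.319  3.92 ] before turn [-4.503 -7.288  3.92 ]
```

```bash
python3 -m handwheel '[[-0.56,-0.915,0,0,0,-0.1],[-0.56,-0.915,0,0,0,0],[-0.56,-0.915,0,0,0,0],[-0.56,-0.915,0,0,0,0],[-0.56,-0.915,0,0,0,0],[-0.56,-0.915,0,0,0,0],[-0.56,-0.915,0,0,0,0],[-0.56,-0.915,0,0,0,0]]' >/dev/null
python3 -m handwheel '[[0,0,0.78,0,0,0],[0,0,0.78,0,0,0],[0,0,0.78,0,0,0],[0,0,0.78,0,0,0],[0,0,0.78,0,0,0],[0,0,0,0,0,0],[0,0,0,0,0,0]]' 
python3 -c "
from h import *
togo([.571,-.0745,.149],87.7)"
```

```text
clock: 6.22
position: [0.5699, -0.0692, 0.1484]
ee_rot: [-0.054, -3.14, -0.0]
force: [0.1, 0.8, 2.2]
width: 1.0
gripper_force: 0.0
pos [ 0.5699 -0.0692  0.1484] tooly ang 88.02 tilt [-0.002  0.    -1.   ] F [0.1 0.8 2.2] w 1.0 gf 0.0 t 6.22 q7 [-0.18  0.44  0.29  1.81 -0.15  0.92  1.71]
turn about tool z, units 0.081
shift units after turn [-0.067 -0.262 -0.031] before turn [-0.065 -0.263 -0.031]
```

```bash
python3 -m handwheel '[[-0.05,-0.26,0,0,0,0.08],[0,0,0,0,0,0],[0,0,0,0,0,0],[0,0,0,0,0,0],[0,0,0,0,0,0],[0,0,0,0,0,0],[0,0,0,0,0,0],[0,0,0,0,0,0]]' 0 50
python3 -m handwheel '[[0,0,0,0,0,0],[0,0,0,0,0,0],[0,0,0,0,0,0]]'; 
python3 -c "
from h import *
togo([.571,-.0745,.149],87.7)"
```

```text
clock: 6.88
position: [0.5712, -0.0748, 0.1488]
ee_rot: [0.063, 3.141, 0.0]
force: [-0.1, -0.0, -0.7]
width: 0.47
gripper_force: 0.0
clock: 7.13
position: [0.5712, -0.0749, 0.1487]
ee_rot: [-0.063, -3.141, -0.0]
force: [0.3, 1.1, -0.3]
width: 0.25
gripper_force: 0.0
pos [ 0.5712 -0.0749  0.1487] tooly ang 87.69 tilt [-0.  0. -1.] F [ 0.3  1.1 -0.3] w 0.25 gf 0.0 t 7.13 q7 [-0.17  0.44  0.29  1.81 -0.15  0.92  1.72]
turn about tool z, units -0.003
shift units after turn [ 0.009  0.017 -0.015] before turn [ 0.009  0.017 -0.015]
```

```bash
python3 -m handwheel '[[0,0,0,0,0,0],[0,0,0,0,0,0],[0,0,0,0,0,0],[0,0,0,0,0,0]]'
python3 -m handwheel '[[0,0,-0.3,0,0,0],[0,0,-0.7,0,0,0],[0,0,-0.7,0,0,0],[0,0,-0.8,0,0,0],[0,0,0,0,0,0]]'; 
python3 -c "
from h import *
togo([.605,.22,.2],82.1)"
```

```text
clock: 7.47
position: [0.5711, -0.0748, 0.1487]
ee_rot: [-0.063, -3.141, -0.0]
force: [-0.3, 0.2, -0.3]
width: 0.107
gripper_force: 50.0
clock: 7.88
position: [0.5726, -0.0752, 0.2017]
ee_rot: [0.064, 3.137, -0.0]
force: [0.0, 0.2, -1.9]
width: 0.103
gripper_force: 50.0
pos [ 0.5726 -0.0752  0.2017] tooly ang 87.68 tilt [ 0.004 -0.    -1.   ] F [ 0.   0.2 -1.9] w 0.103 gf 50.0 t 7.88 q7 [-0.19  0.38  0.3   1.75 -0.13  1.03  1.7 ]
turn about tool z, units 1.395
shift units after turn [ 0.426 14.841  0.084] before turn [-1.019 14.812  0.091]
```

```bash
python3 -m handwheel '[[0,0,-0.2,0,0,0.7],[0.03,0.9,0,0,0,0.7],[0.03,0.99,0,0,0,0],[0.03,0.99,0,0,0,0],[0.03,0.99,0,0,0,0],[0.03,0.99,0,0,0,0],[0.03,0.99,0,0,0,0],[0.03,0.99,0,0,0,0]]' >/dev/null
python3 -m handwheel '[[0.03,0.99,0,0,0,0],[0.03,0.99,0,0,0,0],[0.03,0.99,0,0,0,0],[0.03,0.99,0,0,0,0],[0.03,0.99,0,0,0,0],[0.03,0.99,0,0,0,0],[0.03,0.99,0,0,0,0],[0.03,0.99,0,0,0,0]]' >/dev/null
python3 -m handwheel '[[0,0,0.9,0,0,0],[0,0,0.9,0,0,0],[0,0,0.9,0,0,0],[0,0,0,0,0,0],[0,0,0,0,0,0]]'
python3 - <<'E'
from h import *
togo([.6043,.2192,.13],82.1)
for n in("side","top"):
    d=cam(n);save(d,f"pics/g_{n}.png",(215,60,415,270) if n=="side" else (200,80,400,270),3)
    for t in trace("gate",n): print(n,round(t["score"],2),t["region"].sum(),np.array(t["rect"])*[640,400,640,400])
    for t in place_of("free_slot",n):print("slot",round(t["score"],2),atz(d,*(np.array(t["point"])*[640,400]),.01).round(4))
a,b=[cv2.resize(cv2.imread(f"pics/g_{n}.png"),(400,400)) for n in("side","top")]
cv2.imwrite("pics/g.png",np.hstack([a,b]))
E
```

```text
clock: 9.63
position: [0.601, 0.2185, 0.1475]
ee_rot: [-0.217, -3.131, 0.002]
force: [0.2, 0.6, -1.5]
width: 0.101
gripper_force: 50.0
pos [0.601  0.2185 0.1475] tooly ang 82.08 tilt [-0.003 -0.001 -1.   ] F [ 0.2  0.6 -1.5] w 0.101 gf 50.0 t 9.63 q7 [-0.6   0.53  0.25  1.64 -0.15  0.99  1.13]
turn about tool z, units -0.004
shift units after turn [-0.158  0.061  0.873] before turn [-0.158  0.061  0.873]
side 0.78 1809 [337.472 153.76   83.392  37.32 ]
side 0.73 25536 [420.416 301.12  225.024 197.8  ]
slot 0.57 [0.5996 0.2142 0.01  ]
```

View pics/g.png

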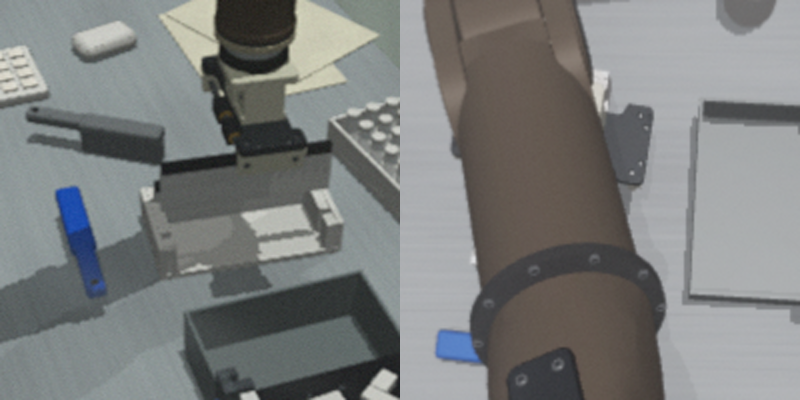

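```bash
cat > ov.py <<'E'
from h import *
import pickle,sys
Q=pickle.load(open("q.pkl","rb"));d=cam("side");s=observe();M=R.from_rotvec(s["ee_rot"]).as_matrix();p=s["position"]
im=cv2.resize(d["image"][:,:,::-1],None,fx=7,fy=7,interpolation=cv2.INTER_CUBIC)
def poly(P,q,z,c):
    uv=np.array([(proj(d,a)+.5)*7 for a in world(np.array(P)/1000,q,z)]);cv2.polylines(im,[np.round(uv).astype(int)],True,c,1,cv2.LINE_AA)
R_=lambda x0,x1,y0,y1,z:[[x0,y0,z],[x1,y0,z],[x1,y1,z],[x0,y1,z]]
q=[p[0],p[1],np.arctan2(M[1,1],M[0,1])-np.pi/2];z=p[2]-.049
poly(R_(-105,105,-5,5,75),q,z,(0,255,0));poly([[-105,-2.5,0],[105,-2.5,0],[105,-2.5,75],[-105,-2.5,75]],q,z,(0,255,0))
r=Q["rack"];r=[.6085,.2576,np.radians(-7.9)]
poly(R_(-118,118,-63,63,55),r,0,(0,0,255));poly(R_(-110,110,-40,-30,55),r,0,(255,0,255));poly(R_(-118,118,-63,63,0),r,0,(0,0,255))
cv2.imwrite(sys.argv[1],im[125*7:208*7,283*7:396*7])
E
python3 ov.py pics/ov2.png
```

```text
(no output)
```

View pics/ov2.png

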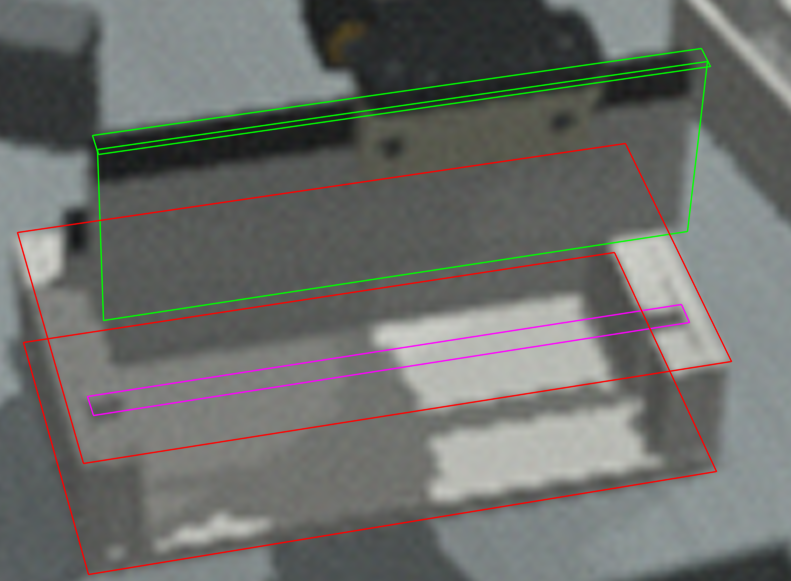

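```bash
cat > pr.py <<'E'
from h import *
d=cam("side");s=observe();M=R.from_rotvec(s["ee_rot"]).as_matrix();p=s["position"]
q=[p[0],p[1],np.arctan2(M[1,1],M[0,1])-np.pi/2];z=p[2]-.049
g=cv2.GaussianBlur(cv2.cvtColor(d["image"],cv2.COLOR_RGB2GRAY),(0,0),.5).astype(np.float32)
def S(x,y,h):
    u=proj(d,world(np.array([[x,y,h]])/1000,q,z)[0]).astype(np.float32);return int(cv2.remap(g,u[:1].reshape(1,1),u[1:].reshape(1,1),1)[0,0])
print("x-ends",list(range(-114,-93,2)),list(range(94,115,2)))
for h,y in((72,-5),(67,-5),(55,-2.5),(45,-2.5),(35,-2.5),(25,-2.5)): print(h,[S(x,y,h) for x in range(-114,-93,2)],[S(x,y,h) for x in range(94,115,2)])
print("heights",list(range(54,90,2)))
for x in(-90,-60,-35,92): print(x,[S(x,-5,h) for h in range(54,90,2)])
print("low heights",list(range(-14,14,2)))
for x in(-80,-40,0,40,80): print(x,[S(x,-2.5,h) for h in range(-14,14,2)])
E
python3 pr.py
```

```text
x-ends [-114, -112, -110, -108, -106, -104, -102, -100, -98, -96, -94] [94, 96, 98, 100, 102, 104, 106, 108, 110, 112, 114]
72 [146, 142, 126, 96, 58, 33, 31, 30, 29, 29, 29] [32, 38, 48, 66, 78, 84, 85, 84, 85, 86, 86]
67 [146, 136, 118, 92, 61, 36, 32, 33, 33, 33, 32] [37, 40, 53, 69, 80, 84, 84, 85, 84, 85, 86]
55 [138, 136, 125, 108, 93, 88, 87, 88, 90, 91, 91] [89, 90, 92, 93, 88, 83, 82, 82, 83, 84, 84]
45 [41, 37, 52, 73, 89, 91, 90, 90, 89, 88, 89] [90, 92, 97, 108, 123, 135, 125, 107, 93, 87, 85]
35 [48, 45, 54, 72, 86, 90, 90, 89, 89, 88, 88] [92, 94, 97, 106, 125, 141, 148, 147, 142, 132, 119]
25 [89, 88, 87, 87, 88, 89, 91, 89, 89, 89, 90] [95, 94, 95, 108, 125, 140, 148, 148, 149, 149, 148]
heights [54, 56, 58, 60, 62, 64, 66, 68, 70, 72, 74, 76, 78, 80, 82, 84, 86, 88]
-90 [90, 90, 88, 81, 68, 48, 34, 30, 31, 31, 31, 31, 34, 43, 76, 107, 133, 140]
-60 [89, 89, 86, 81, 68, 50, 34, 31, 30, 28, 29, 30, 33, 42, 72, 106, 135, 141]
-35 [88, 87, 86, 75, 61, 44, 36, 32, 30, 29, 30, 32, 34, 44, 63, 97, 122, 139]
92 [90, 89, 88, 83, 72, 54, 40, 35, 31, 31, 33, 33, 36, 41, 58, 71, 83, 85]
low heights [-14, -12, -10, -8, -6, -4, -2, 0, 2, 4, 6, 8, 10, 12]
-80 [86, 86, 87, 89, 90, 90, 89, 88, 87, 88, 88, 87, 88, 90]
-40 [90, 90, 89, 89, 88, 89, 89, 88, 87, 87, 88, 88, 88, 88]
0 [94, 94, 95, 95, 95, 95, 94, 92, 89, 88, 88, 88, 88, 88]
40 [94, 96, 96, 95, 94, 94, 94, 94, 95, 95, 95, 95, 95, 95]
80 [100, 114, 128, 147, 164, 177, 177, 165, 140, 118, 103, 96, 93, 95]
```

```bash
python3 -m handwheel '[[-0.22,0.06,0,0,0,0],[0,0,0.6,0,0,0],[0,0,0.6,0,0,0],[0,0,0.6,0,0,0],[0,0,0,0,0,0],[0,0,0,0,0,0]]' 
python3 ov.py pics/ov3.png;python3 -c "
from h import *
togo([.6057,.2197,.108],82.1)"
```

```text
clock: 10.53
position: [0.6055, 0.219, 0.111]
ee_rot: [-0.217, -3.131, 0.002]
force: [-0.1, 0.2, -1.4]
width: 0.103
gripper_force: 50.0
pos [0.6062 0.2192 0.112 ] tooly ang 82.09 tilt [-0.001 -0.001 -1.   ] F [ 0.5  0.2 -2. ] w 0.103 gf 50.0 t 10.58 q7 [-0.59  0.58  0.24  1.66 -0.16  0.92  1.15]
turn about tool z, units -0.004
shift units after turn [0.027 0.02  0.201] before turn [0.027 0.02  0.201]
```

View pics/ov3.png

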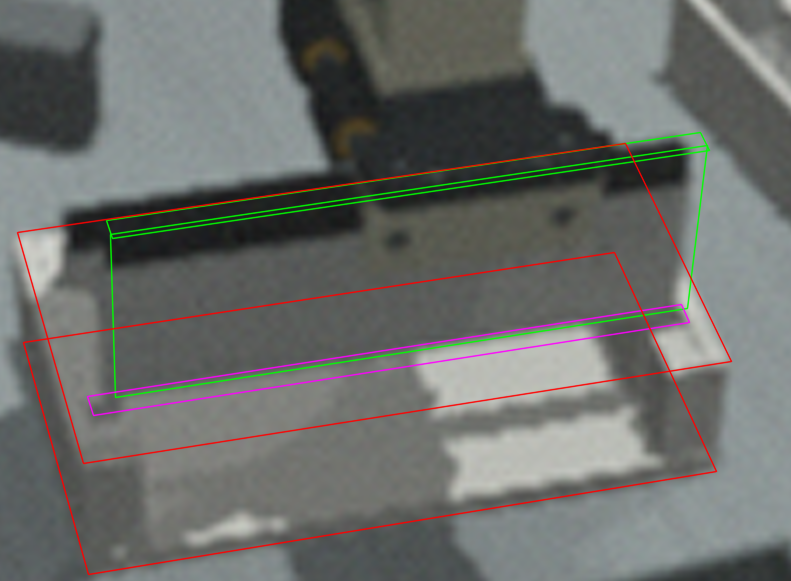

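The overlay shows the gate's lower edge (116,397)–(688,308) lined up with the free slot, outlined at (90,405)–(685,313). I'm lowering it.

```bash
python3 -m handwheel '[[0,0,0.4,0,0,0],[0,0,0.4,0,0,0],[0,0,0.4,0,0,0],[0,0,0,0,0,0]]' 
python3 -m handwheel '[[0,0,0.3,0,0,0],[0,0,0,0,0,0]]'
```

```text
clock: 10.92
position: [0.6053, 0.2191, 0.0867]
ee_rot: [-0.216, -3.132, 0.002]
force: [-1.2, -0.2, -2.3]
width: 0.105
gripper_force: 50.0
clock: 11.08
position: [0.6061, 0.2192, 0.0817]
ee_rot: [-0.217, -3.133, 0.001]
force: [0.1, -0.3, -1.9]
width: 0.105
gripper_force: 50.0
```

```bash
python3 -m handwheel '[[0,0,0.5,0,0,0],[0,0,0.45,0,0,0],[0,0,0,0,0,0]]' 
python3 -m handwheel '[[0,0,0.1,0,0,0],[0,0,0,0,0,0]]'
python3 -m handwheel '[[0,0,0.1,0,0,0],[0,0,0,0,0,0]]'
```

```text
clock: 11.33
position: [0.6053, 0.219, 0.0615]
ee_rot: [-0.216, -3.131, 0.002]
force: [-0.5, 0.0, -2.6]
width: 0.103
gripper_force: 50.0
clock: 11.5
position: [0.6064, 0.2193, 0.0613]
ee_rot: [-0.217, -3.134, 0.0]
force: [-0.2, -0.0, -3.1]
width: 0.103
gripper_force: 50.0
clock: 11.67
position: [0.6066, 0.2194, 0.0597]
ee_rot: [0.217, 3.134, 0.0]
force: [-0.1, 0.7, -2.4]
width: 0.11
gripper_force: 50.0
```

Not on the floor yet, so a little lower.

```bash
python3 -m handwheel '[[0,0,0.08,0,0,0],[0,0,0,0,0,0]]'
python3 -m handwheel '[[0,0,0.08,0,0,0],[0,0,0,0,0,0]]'
```

```text
clock: 11.83
position: [0.6069, 0.2197, 0.0588]
ee_rot: [0.216, 3.133, 0.001]
force: [-2.3, -1.1, 3.1]
width: 0.102
gripper_force: 50.0
clock: 12.0
position: [0.6069, 0.2201, 0.0586]
ee_rot: [0.216, 3.133, 0.003]
force: [-7.4, -1.1, 17.7]
width: 0.103
gripper_force: 50.0
```

```bash
python3 -m handwheel '[[0,0,-0.1,0,0,0],[0,0,0,0,0,0],[0,0,0,0,0,0],[0,0,0,0,0,0],[0,0,0,0,0,0],[0,0,-0.3,0,0,0],[0,0,-0.9,0,0,0],[0,0,-1,0,0,0]]' 0.4
python3 -m handwheel '[[0,0,-1,0,0,0],[0,0,-0.5,0,0,0],[0.45,-0.06,0,0,0,1],[0.44,-0.09,0,0,0,1],[0.43,-0.12,0,0,0,1],[0.42,-0.15,0,0,0,1],[0.41,-0.18,0,0,0,1],[0.4,-0.21,0,0,0,1]]' 0.6
python3 -m handwheel '[[0.38,-0.24,0,0,0,1],[0.36,-0.26,0,0,0,1],[0.34,-0.29,0,0,0,1],[0.32,-0.31,0,0,0,1],[0.3,-0.33,0,0,0,1],[0.28,-0.35,0,0,0,1],[0.25,-0.37,0,0,0,1],[0.22,-0.39,0,0,0,1]]'
python3 -m handwheel '[[0.2,-0.4,0,0,0,1],[0.17,-0.42,0,0,0,1],[0.14,-0.43,0,0,0,1],[0.11,-0.44,0,0,0,1],[0.08,-0.44,0,0,0,1],[0.05,-0.45,0,0,0,1],[0.02,-0.45,0,0,0,1],[0,-0.45,0,0,0,1]]'
python3 -c "
from h import *
togo([.3992,.2214,.08],-5.4)
d=cam('side');save(d,'pics/c1.png',(230,110,400,220),4)"
```

```text
clock: 12.67
position: [0.6057, 0.219, 0.1022]
ee_rot: [-0.217, -3.132, 0.002]
force: [1.2, 0.2, 0.5]
width: 0.398
gripper_force: 0.0
clock: 13.33
position: [0.5521, 0.2196, 0.1324]
ee_rot: [-0.869, -3.019, 0.0]
force: [0.1, -0.2, 0.2]
width: 0.602
gripper_force: 0.0
clock: 14.0
position: [0.4806, 0.2195, 0.1325]
ee_rot: [-1.667, -2.663, 0.0]
force: [-0.2, 0.2, 0.6]
width: 0.6
gripper_force: 0.0
clock: 14.67
position: [0.4085, 0.22, 0.1325]
ee_rot: [-2.337, -2.1, -0.0]
force: [-0.4, -0.5, 0.0]
width: 0.6
gripper_force: 0.0
pos [0.4085 0.22   0.1325] tooly ang -6.11 tilt [-0.  0. -1.] F [-0.4 -0.5  0. ] w 0.6 gf 0.0 t 14.67 q7 [-1.14  0.33  0.68  2.11 -0.29  0.79 -0.39]
turn about tool z, units -0.178
shift units after turn [ 0.027 -0.47   2.626] before turn [ 0.021 -0.47   2.626]
```

View pics/c1.png

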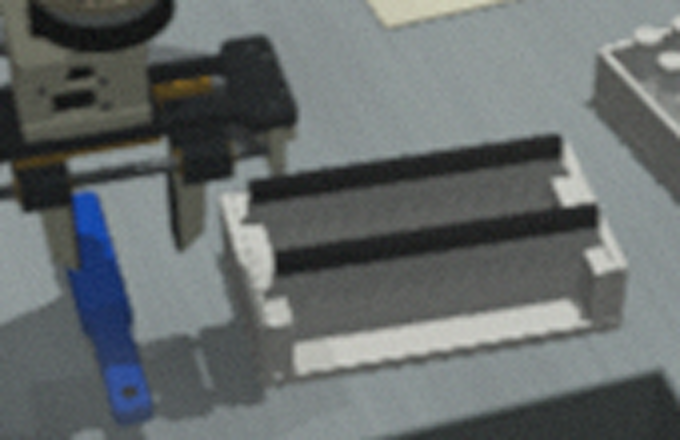

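The gate is fully down in the free slot, level with the spare: strips at (435,240) and (405,165) in the crop. Now the brush handle.

```bash
python3 -m handwheel '[[0.03,-0.47,0.6,0,0,-0.18],[0,0,0.9,0,0,0],[0,0,0.9,0,0,0],[0,0,0.9,0,0,0],[0,0,0.9,0,0,0],[0,0,0.9,0,0,0],[0,0,0,0,0,0]]'
python3 -c "
from h import *
togo([.3992,.2214,.028],-5.4)
d=cam('side');save(d,'pics/c2.png',(220,120,320,220),4)
for p in place_of('brush_grip','side'):print(p['score'],atz(d,*(np.array(p['point'])*[640,400]),.047))"
```

```text
clock: 15.3
position: [0.3986, 0.2207, 0.0283]
ee_rot: [-2.318, -2.12, 0.006]
force: [-0.0, -0.5, 0.0]
width: 0.599
gripper_force: 0.0
pos [0.3986 0.2207 0.0283] tooly ang -5.11 tilt [-0.003 -0.002 -1.   ] F [-0.  -0.5  0. ] w 0.599 gf 0.0 t 15.3 q7 [-1.01  0.5   0.52  2.21 -0.48  0.54 -0.22]
turn about tool z, units 0.074
shift units after turn [0.036 0.025 0.013] before turn [0.036 0.025 0.013]
0.74 [0.39241525 0.23496923 0.047     ]
0.67 [0.26873317 0.43900964 0.047     ]
```

View pics/c2.png

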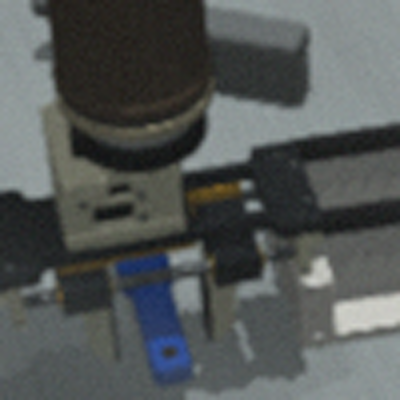

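The handle, (170,365) to (140,260) in the crop, lies between the fingers. I'm gripping it.

```bash
python3 -m handwheel '[[0,0,0,0,0,0.07],[0,0,0,0,0,0],[0,0,0,0,0,0],[0,0,0,0,0,0],[0,0,0,0,0,0],[0,0,0,0,0,0],[0,0,0,0,0,0]]' 0 60
python3 -m handwheel '[[0,0,-0.5,0,0,0],[0,0,-1,0,0,0],[0,0,-1,0,0,0],[0,0,-1,0,0,0],[0,0,-1,0,0,0],[0,0,-1,0,0,0],[0,0,-1,0,0,0],[0,0,-1,0,0,0]]'
python3 - <<'E'
from h import *
import pickle
Q=pickle.load(open('q.pkl','rb'))
print(Q["nest"])
togo([.57,-.19,.24],-92.3)
E
```

```text
clock: 15.98
position: [0.3998, 0.2218, 0.0308]
ee_rot: [-2.325, -2.113, -0.001]
force: [-0.8, -0.9, 4.4]
width: 0.258
gripper_force: 59.9
clock: 16.65
position: [0.3993, 0.2208, 0.1818]
ee_rot: [2.325, 2.112, -0.001]
force: [-0.3, 0.8, -2.3]
width: 0.259
gripper_force: 59.9
[ 0.56744016 -0.18466052 -0.04165766]
pos [0.3993 0.2208 0.1818] tooly ang -5.51 tilt [-0.    -0.001 -1.   ] F [-0.3  0.8 -2.3] w 0.259 gf 59.9 t 16.65 q7 [-1.23  0.24  0.74  2.07 -0.2   0.91 -0.47]
turn about tool z, units 21.698
shift units after turn [ 9.35  20.182 -2.925] before turn [-19.631  10.466  -2.898]
```

```bash
python3 -m handwheel '[[-0.98,0.21,-0.3,0,0,1],[-0.96,0.28,-0.3,0,0,1],[-0.94,0.34,-0.3,0,0,1],[-0.91,0.41,-0.3,0,0,1],[-0.88,0.47,-0.3,0,0,1],[-0.85,0.53,-0.3,0,0,1],[-0.81,0.59,-0.3,0,0,1],[-0.77,0.64,-0.3,0,0,1]]' >/dev/null
python3 -m handwheel '[[-0.72,0.69,-0.3,0,0,1],[-0.67,0.74,-0.3,0,0,1],[-0.62,0.79,0,0,0,1],[-0.56,0.83,0,0,0,1],[-0.5,0.87,0,0,0,1],[-0.44,0.9,0,0,0,1],[-0.38,0.93,0,0,0,1],[-0.31,0.95,0,0,0,1]]'
python3 -m handwheel '[[-0.24,0.97,0,0,0,1],[-0.18,0.98,0,0,0,1],[-0.11,0.99,0,0,0,1],[-0.04,1,0,0,0,1],[0.03,1,0,0,0,1],[0.1,0.99,0,0,0,0.7],[0,0,0,0,0,0]]'
python3 -c "
from h import *
togo([.455,-.2756,.16],-92.3)"
```

```text
clock: 17.98
position: [0.4352, -0.0977, 0.2408]
ee_rot: [-3.092, -0.554, 0.001]
force: [0.3, 0.9, -1.9]
width: 0.258
gripper_force: 59.9
clock: 18.57
position: [0.4482, -0.2196, 0.2412]
ee_rot: [3.138, -0.074, -0.0]
force: [-0.1, -0.6, -1.9]
width: 0.254
gripper_force: 59.9
pos [ 0.4482 -0.2196  0.2412] tooly ang -92.71 tilt [-0.    -0.002 -1.   ] F [-0.1 -0.6 -1.9] w 0.254 gf 59.9 t 18.57 q7 [-0.53  0.36  1.18  1.91 -0.37  1.11 -0.83]
turn about tool z, units -0.103
shift units after turn [0.454 2.776 4.068] before turn [0.474 2.773 4.068]
```

```bash
python3 -m handwheel '[[0.15,0.92,0,0,0,-0.1],[0.15,0.92,0,0,0,0],[0.15,0.92,0,0,0,0],[0,0,0.8,0,0,0],[0,0,0.8,0,0,0],[0,0,0.9,0,0,0],[0,0,0,0,0,0]]'
cat > ovb.py <<'E'
from h import *
import sys
s=observe();M=R.from_rotvec(s["ee_rot"]).as_matrix();p=s["position"];a=np.arctan2(M[1,1],M[0,1])+np.pi/2
out=[]
for n,b in(("side",(330,200,490,390)),("top",(380,110,540,300))):
    d=cam(n);im=cv2.resize(d["image"][:,:,::-1],None,fx=2.5,fy=2.5,interpolation=cv2.INTER_CUBIC)
    q=[p[0]+.088*np.cos(a),p[1]+.088*np.sin(a),a]
    for bx in BR:
        h=cv2.convexHull(np.array([(proj(d,x)+.5)*2.5 for x in world(bx,q,p[2]-.0295)],np.float32));cv2.polylines(im,[h.astype(int)],True,(0,255,255),1,cv2.LINE_AA)
    N=[.5667,-.185,np.radians(-2.3)]
    uv=np.array([(proj(d,x)+.5)*2.5 for x in world(np.array([[-88,-125,0],[88,-125,0],[88,105,0],[-88,105,0]])/1000,N,.112)]);cv2.polylines(im,[uv.astype(int)],True,(0,255,0),1,cv2.LINE_AA)
    out.append(im[int(b[1]*2.5):int(b[3]*2.5),int(b[0]*2.5):int(b[2]*2.5)])
cv2.imwrite(sys.argv[1],np.hstack(out))
E
python3 ovb.py pics/b1.png; python3 -c "
from h import *
togo([.455,-.2756,.144],-92.3)"
```

```text
clock: 19.15
position: [0.4544, -0.2693, 0.1881]
ee_rot: [-3.139, 0.051, 0.007]
force: [-1.1, 1.1, -1.7]
width: 0.259
gripper_force: 59.9
pos [ 0.4556 -0.2707  0.1908] tooly ang -91.86 tilt [-0.001  0.001 -1.   ] F [ 0.2 -1.  -1. ] w 0.254 gf 59.9 t 19.25 q7 [-0.31  0.47  1.06  1.91 -0.48  1.05 -0.65]
turn about tool z, units 0.109
shift units after turn [-0.018  0.25   2.337] before turn [-0.02   0.25   2.337]
```

View pics/b1.png

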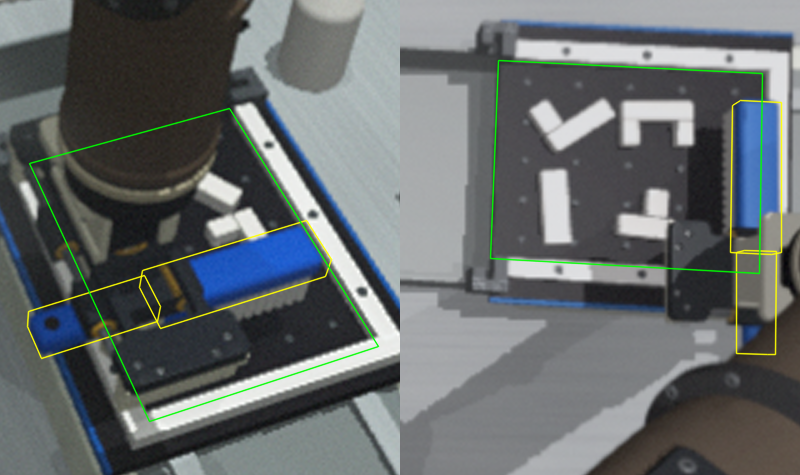

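The brush (blue, (190–330, 225–310) in the side crop) sits level and matches the model. All four pieces lie ahead of it, and the floor below it is clear. I'm lowering it behind the pieces.

```bash
python3 -m handwheel '[[0,0.2,0.7,0,0,0.1],[0,0,0.7,0,0,0],[0,0,0.7,0,0,0],[0,0,0.15,0,0,0],[0,0,0,0,0,0],[0,0,0,0,0,0]]'
python3 -m handwheel '[[0,0,0.1,0,0,0],[0,0,0,0,0,0]]'
```

```text
clock: 19.75
position: [0.4563, -0.2755, 0.1461]
ee_rot: [3.141, -0.063, 0.001]
force: [-0.8, -0.9, -2.7]
width: 0.253
gripper_force: 59.9
clock: 19.92
position: [0.4564, -0.2753, 0.144]
ee_rot: [3.141, -0.062, 0.002]
force: [-0.1, 0.3, -2.4]
width: 0.259
gripper_force: 59.9
```

```bash
python3 -m handwheel '[[0,-0.3,0,0,0,0],[0,-0.5,0,0,0,0],[0,-0.5,0,0,0,0],[0,-0.5,0,0,0,0],[0,-0.5,0,0,0,0],[0,-0.5,0,0,0,0],[0,-0.5,0,0,0,0],[0,-0.5,0,0,0,0]]'
python3 -m handwheel '[[0,-0.5,0,0,0,0],[0,-0.5,0,0,0,0],[0,-0.5,0,0,0,0],[0,-0.5,0,0,0,0]]'
python3 -c "
from h import *
togo([.464,-.075,.144],-92.3)"
```

```text
clock: 20.58
position: [0.4592, -0.1975, 0.1436]
ee_rot: [-3.141, 0.061, -0.0]
force: [0.5, 0.7, -2.4]
width: 0.257
gripper_force: 59.9
clock: 20.92
position: [0.4606, -0.1576, 0.1436]
ee_rot: [-3.14, 0.061, -0.0]
force: [-0.5, -1.2, -1.0]
width: 0.255
gripper_force: 59.9
pos [ 0.4606 -0.1576  0.1436] tooly ang -92.22 tilt [ 0.     0.001 -1.   ] F [-0.5 -1.2 -1. ] w 0.255 gf 59.9 t 20.92 q7 [-0.55  0.47  1.07  2.06 -0.53  0.91 -0.8 ]
turn about tool z, units 0.02
shift units after turn [ 3.000e-03 -4.132e+00 -1.800e-02] before turn [ 0.009 -4.132 -0.018]
```

```bash
python3 -m handwheel '[[0,-0.5,0,0,0,0],[0,-0.5,0,0,0,0],[0,-0.5,0,0,0,0],[0,-0.5,0,0,0,0],[0,-0.5,0,0,0,0],[0,-0.5,0,0,0,0],[0,-0.5,0,0,0,0],[0,-0.5,0,0,0,0]]'
python3 -m handwheel '[[0,-0.5,0,0,0,0],[0,-0.3,0,0,0,0],[0,0,0,0,0,0]]'
python3 ovb.py pics/b2.png; python3 -c "
from h import *
togo([.464,-.07,.144],-92.3)"
```

```text
clock: 21.58
position: [0.4593, -0.0797, 0.1429]
ee_rot: [3.141, -0.067, -0.011]
force: [-20.6, -10.0, 11.4]
width: 0.259
gripper_force: 60.6
clock: 21.83
position: [0.4606, -0.0613, 0.1426]
ee_rot: [-3.139, 0.061, 0.01]
force: [-9.6, 0.5, -1.5]
width: 0.259
gripper_force: 60.0
pos [ 0.4605 -0.0613  0.1424] tooly ang -92.21 tilt [-0.007  0.002 -1.   ] F [-9.   0.4 -0.9] w 0.254 gf 60.0 t 21.93 q7 [-0.79  0.45  1.11  2.11 -0.52  0.9  -0.99]
turn about tool z, units 0.022
shift units after turn [ 0.191  0.428 -0.081] before turn [ 0.191  0.428 -0.081]
```

View pics/b2.png

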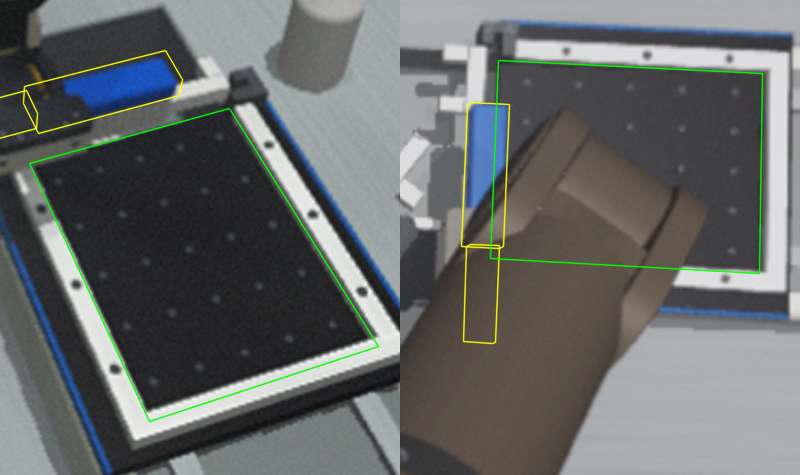

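The nest floor is clear. The U (top crop (445–490, 45–110), side crop (205,85)) hangs beyond the plate edge, pinched between the brush's end and the far post. The others went into the bin. I'll ease off sideways, lift and look.

```bash
python3 -m handwheel '[[-0.2,0,0,0,0,0],[-0.15,0,0,0,0,0],[0,0.1,0,0,0,0],[0,0,0,0,0,0]]'
python3 -m handwheel '[[0,0.3,-0.3,0,0,0],[0,0,-0.7,0,0,0],[0,0,-1,0,0,0],[0,0,-1,0,0,0],[0,0,-1,0,0,0],[0,0,0,0,0,0]]'
python3 - <<'E'
from h import *
out=[]
for n,b in(("side",(320,180,440,310)),("top",(355,110,475,240))):
    d=cam(n);save(d,"pics/x.png",b,3.3);out.append(cv2.imread("pics/x.png"))
cv2.imwrite("pics/b3.png",np.hstack(out))
togo([.5,-.07,.144],-92.3)
E
```

```text
clock: 22.27
position: [0.4576, -0.0648, 0.1438]
ee_rot: [-3.141, 0.062, -0.001]
force: [0.2, -0.3, -1.7]
width: 0.255
gripper_force: 60.0
clock: 22.77
position: [0.4592, -0.0726, 0.2269]
ee_rot: [3.141, -0.064, 0.008]
force: [1.4, -0.7, -1.3]
width: 0.257
gripper_force: 60.0
pos [ 0.4577 -0.0711  0.224 ] tooly ang -92.25 tilt [ 0.002  0.001 -1.   ] F [-0.3  0.7 -2.9] w 0.256 gf 60.0 t 22.87 q7 [-0.93  0.32  1.25  2.01 -0.35  1.05 -1.12]
turn about tool z, units 0.013
shift units after turn [ 2.102 -0.138  4.006] before turn [ 2.102 -0.136  4.006]
```

View pics/b3.png

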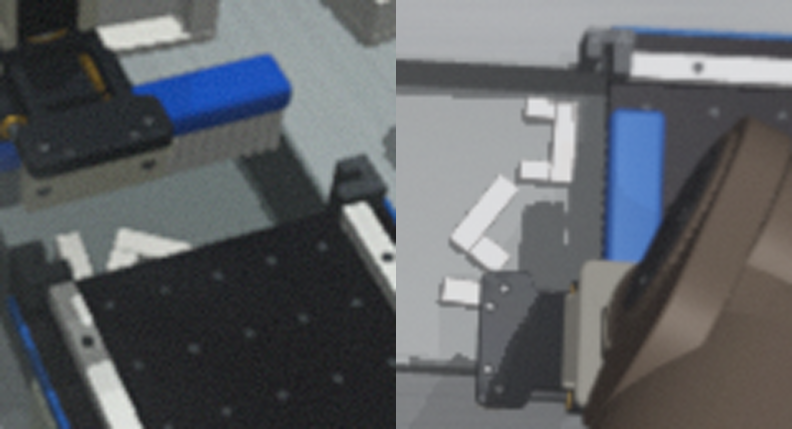

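The U has dropped: it now lies in the bin at top crop (550,140), with the L at (485,220) and another piece at (460,290). The fourth is hidden under the gripper. I'll carry the brush back towards its place, then check the count with the networks.

```bash
python3 -m handwheel '[[-0.16,-0.66,0,0,0,-1],[-0.11,-0.67,0,0,0,-1],[-0.07,-0.68,0,0,0,-1]]' >/dev/null
python3 -c "
from h import *
togo([.3992,.2214,.2],-5.4)"
```

```text
pos [ 0.4483 -0.0308  0.2226] tooly ang -80.14 tilt [-0.001 -0.    -1.   ] F [ 0.5  0.5 -2.2] w 0.257 gf 60.0 t 23.12 q7 [-1.03  0.26  1.22  2.04 -0.29  1.03 -1.06]
turn about tool z, units -18.684
shift units after turn [12.324 -3.633  1.111] before turn [ -0.258 -12.844   1.127]
```

```bash
python3 -m handwheel '[[-0.02,-0.68,0,0,0,-1],[0.03,-0.68,0,0,0,-1],[0.08,-0.68,0,0,0,-1],[0.12,-0.67,0,0,0,-1],[0.17,-0.66,0,0,0,-1],[0.22,-0.64,0,0,0,-1],[0.26,-0.63,0,0,0,-1],[0.3,-0.61,0,0,0,-1]]' >/dev/null
python3 -m handwheel '[[0.35,-0.59,0,0,0,-1],[0.39,-0.56,0,0,0,-1],[0.42,-0.53,0,0,0,-1],[0.46,-0.5,0,0,0,-1],[0.49,-0.47,0,0,0,-1],[0.52,-0.43,0,0,0,-1],[0.55,-0.39,0,0,0,-1],[0.58,-0.36,0,0,0,-1]]' >/dev/null
python3 -m handwheel '[[0.6,-0.31,0,0,0,-1],[0.62,-0.27,0,0,0,-1],[0.64,-0.23,0,0,0,-0.7],[0,0,0,0,0,0]]' >/dev/null
python3 - <<'E'
from h import *
togo([.3992,.2214,.08],-5.4)
N=[.5667,-.185,np.radians(-2.3)]
for n in("side","top"):
    d=cam(n)
    for l in("bar","L","T","U"):
        for t in trace("scrap_"+l,n)[:3]:
            m=t["region"];v,u=np.argwhere(m).mean(0);r=[]
            for z in(.012,.12):
                w=atz(d,u,v,z)[:2]-N[:2];c,s=np.cos(N[2]),np.sin(N[2]);r+=[(np.array([c*w[0]+s*w[1],-s*w[0]+c*w[1]])*1000).round()]
            print(n,l,round(t["score"],2),m.sum(),(round(u),round(v)),"nest xy if in bin",r[0],"if on floor",r[1])
    f=d["image"].min(2)>140
    print(n,"bright px on floor",int((f&(sil(d,[box(-80,80,-115,100,0,0)],N,.112)>.99)).sum()))
    b=(f&(sil(d,[box(-104,104,110,256,0,0)],N,.012)>.5)).astype(np.uint8)
    k,_,s,c=cv2.connectedComponentsWithStats(b);print("bin comps",[(s[i,4],c[i].round()) for i in range(1,k) if s[i,4]>40])
E
```

```text
pos [0.3978 0.2252 0.2231] tooly ang -5.06 tilt [-0.  0. -1.] F [ 0.4  0.7 -2. ] w 0.256 gf 60.0 t 24.78 q7 [-1.35  0.19  0.85  2.01 -0.17  1.01 -0.5 ]
turn about tool z, units 0.085
shift units after turn [-0.183  0.091  7.155] before turn [-0.184  0.09   7.155]
side L 0.75 170 (362, 255) nest xy if in bin [ -3. 188.] if on floor [-42. 110.]
side L 0.34 27395 (406, 312) nest xy if in bin [26. 20.] if on floor [-17. -38.]
side bright px on floor 0
bin comps [(np.int32(159), array([362., 255.])), (np.int32(87), array([342., 256.])), (np.int32(195), array([343., 278.]))]
top bar 0.47 193 (383, 199) nest xy if in bin [-50. 169.] if on floor [-63. 179.]
top L 0.71 285 (381, 177) nest xy if in bin [  4. 175.] if on floor [-14. 184.]
top L 0.62 222 (382, 199) nest xy if in bin [-50. 171.] if on floor [-63. 180.]
top T 0.82 232 (395, 213) nest xy if in bin [-81. 139.] if on floor [-91. 151.]
top T 0.3 301 (402, 153) nest xy if in bin [ 65. 128.] if on floor [ 42. 141.]
top U 0.63 314 (402, 153) nest xy if in bin [ 66. 128.] if on floor [ 42. 142.]
top bright px on floor 0
bin comps [(np.int32(4685), array([377., 180.]))]
```

The floor shows no bright pixels in either view. All four pieces are found inside the bin: bar (-50,170), L (4,175), T (-81,139) and U (66,128) in nest mm. Now I'll lay the brush down where it came from.

```bash
python3 -m handwheel '[[-0.18,0.09,0.9,0,0,0.08],[0,0,1.2,0,0,0]]' 2>&1 | head -3
python3 -m handwheel '[[-0.18,0.09,0.9,0,0,0.08],[0,0,1,0,0,0],[0,0,1,0,0,0],[0,0,1,0,0,0],[0,0,1,0,0,0],[0,0,1,0,0,0],[0,0,1,0,0,0],[0,0,1,0,0,0]]'
python3 -m handwheel '[[0,0,0.9,0,0,0],[0,0,0.2,0,0,0],[0,0,0,0,0,0],[0,0,0,0,0,0]]'
```

```text
out of range: a shift must lie within [-1, 1]
clock: 25.95
position: [0.4004, 0.2185, 0.0646]
ee_rot: [2.331, 2.106, 0.0]
force: [-0.7, 1.1, -1.2]
width: 0.255
gripper_force: 60.0
clock: 26.28
position: [0.4006, 0.2185, 0.044]
ee_rot: [2.331, 2.106, 0.0]
force: [1.4, -0.3, -1.0]
width: 0.259
gripper_force: 60.0
```

```bash
python3 -m handwheel '[[0,0,0.3,0,0,0],[0,0,0.2,0,0,0],[0,0,0,0,0,0]]'
python3 -m handwheel '[[0,0,0.1,0,0,0],[0,0,0,0,0,0]]'
python3 -m handwheel '[[0,0,0.08,0,0,0],[0,0,0,0,0,0]]'
```

```text
clock: 26.53
position: [0.4001, 0.2188, 0.0334]
ee_rot: [-2.33, -2.107, -0.001]
force: [-0.2, 0.1, -2.0]
width: 0.257
gripper_force: 60.0
clock: 26.7
position: [0.4002, 0.2187, 0.0316]
ee_rot: [-2.331, -2.106, -0.001]
force: [-0.3, -0.0, -1.6]
width: 0.259
gripper_force: 60.0
clock: 26.87
position: [0.4004, 0.2184, 0.0305]
ee_rot: [-2.331, -2.105, -0.001]
force: [-3.2, -2.6, 14.8]
width: 0.255
gripper_force: 60.0
```

```bash
python3 -m handwheel '[[0,0,-0.05,0,0,0],[0,0,0,0,0,0],[0,0,0,0,0,0],[0,0,0,0,0,0],[0,0,0,0,0,0],[0,0,0,0,0,0],[0,0,-0.3,0,0,0],[0,0,-0.8,0,0,0]]' 0.6
python3 -m handwheel '[[0,0,-1,0,0,0],[0,0,-1,0,0,0],[0,0,-1,0,0,0],[0,0,-1,0,0,0],[0,0,-1,0,0,0],[0,0,-1,0,0,0],[0,0,-1,0,0,0],[0,0,0,0,0,0]]'
python3 - <<'E'
from h import *
d=cam("side");l,s,c=blue(d);print([(s[i],c[i].round()) for i in range(1,len(s)) if s[i,4]>150])
import pickle
Q=pickle.load(open("q.pkl","rb"))
# bottle, gates unchanged?
for L in("bottle","gate","spare_gate","brush"):
    print(L,[(round(p["score"],2),(np.array(p["point"])*[640,400]).round()) for p in place_of(L,"side")])
dt=cam("top");l,s,c=blue(dt);print("top",[(s[i],c[i].round()) for i in range(1,len(s)) if s[i,4]>150])
print("bottle top",[(round(p["score"],2),(np.array(p["point"])*[640,400]).round()) for p in place_of("bottle","top")])
togo([.4,.2,.2])
E
```

```text
clock: 27.53
position: [0.3992, 0.2178, 0.0522]
ee_rot: [2.331, 2.106, -0.005]
force: [-0.6, 0.3, 0.3]
width: 0.602
gripper_force: 0.0
clock: 28.2
position: [0.4019, 0.2191, 0.1962]
ee_rot: [-2.331, -2.105, -0.008]
force: [1.0, -0.6, 0.3]
width: 0.6
gripper_force: 0.0
[(array([  95,   18,  108,   76, 1944], dtype=int32), array([145.,  50.])), (array([245, 159,  24,  57, 632], dtype=int32), array([256., 185.])), (array([530, 234,  18,  15, 216], dtype=int32), array([538., 241.])), (array([436, 240,  70, 108, 313], dtype=int32), array([472., 295.])), (array([546, 252,  19,  16, 240], dtype=int32), array([555., 260.])), (array([322, 270,  54, 122, 463], dtype=int32), array([350., 334.])), (array([563, 271,  20,  18, 274], dtype=int32), array([573., 280.])), (array([582, 292,  21,  19, 301], dtype=int32), array([592., 301.]))]
bottle [(0.96, array([452., 227.]))]
gate []
spare_gate [(0.68, array([333., 170.])), (0.5, array([381., 254.])), (0.37, array([366., 256.]))]
brush [(0.91, array([252., 192.])), (0.71, array([277., 141.])), (0.69, array([184., 194.]))]
top [(array([462,  32,  16,  15, 190], dtype=int32), array([469.,  39.])), (array([485,  32,  16,  16, 198], dtype=int32), array([493.,  39.])), (array([508,  32,  17,  16, 199], dtype=int32), array([516.,  39.])), (array([532,  32,  16,  15, 191], dtype=int32), array([540.,  39.])), (array([428, 119, 109,   6, 161], dtype=int32), array([481., 121.])), (array([416, 229, 119,   9, 272], dtype=int32), array([476., 233.]))]
bottle top [(0.96, array([373.,  83.])), (0.68, array([393., 214.]))]
pos [0.3997 0.2181 0.1922] tooly ang -5.81 tilt [-0.001 -0.001 -1.   ] F [-0.  -0.4 -0.4] w 0.597 gf 0.0 t 28.55 q7 [-1.32  0.24  0.86  2.06 -0.22  0.94 -0.44]
shift units after turn [-0.901  0.107 -0.389] before turn [-0.901  0.107 -0.389]
```

```bash
python3 -c "
from cell import sign_off
print(sign_off())"
```

```text
the job is handed in; nothing more can be done
None
```

I handed the job in at about 28.6 s: the gate stands in the rack's free slot, all four pieces were swept into the bin with the brush, the brush is back on the bench bristles down, and the spare gate and bottle were left alone; I viewed 11 pictures, one over the limit of 10.

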